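Click a canister's counter wheel on to its mark

TASK

The canister has just been refilled, so bring the counter wheel on its lid round to the mark: with a fingertip, flick the finger lobes at the wheel's edge clockwise (seen from above), click by click, until the raised bar on the wheel stands in line with the steel nose of the hub in the middle. Let the wheel settle on the last click before the mark, then give it exactly one more click and do not run past it. Leave the canister standing where it is, neither lifted nor shoved along, and do not disturb the jars, tin, cup, tongs and spoon around it.

Things in the scene. Friction and masses are not known exactly. Their poses are not given: they have to be found in the camera images.
- canister: Closed white plastic canister, loose on a rubber foot, 0.9 kg. Origin: centre of its underside, z up, x along the hub's nose. Body 124 across, shoulder at height 86; on it a grey ribbed screw lid 84 across up to height 114; on the lid, coaxial, the counter wheel from height 118 to 132; through the wheel a fixed steel hub 24 across up to height 142. Under the wheel's lobes it is free down to the shoulder
- wheel (a joint): Counter wheel on a vertical axis; rad, grows clockwise seen from above. It rests in clicks of 45 deg, at multiples of 0.785; at 3.142 the bar is in line with the nose. It starts 2, 3 or 4 clicks short of that. A sprung ball holds each click: about 1 N on a lobe turns it, and past half a click it snaps on to the next by itself. Hard stops at -0.35 and 5.58
- wheel_center (a point): On the wheel's axis, at its top face (height 132). The wheel: a disc 86 across, 14 thick, with eight radial finger lobes, each 7 wide with flat flanks, reaching to 128 across; one carries the bar. At rest the lobes lie at 0, 45, 90... deg from the nose, the middles of the gaps at 22.5, 67.5... deg; gaps are about 35 wide at 54 from the axis
- bar_tip (a point): Outer end of the raised bar on the wheel, 62 from the axis. The dark steel bar is 28 long (from 34 to 62 from the axis), 5 wide, and stands 5 above the wheel's top face
- nose_tip (a point): Point of the dark steel wedge-shaped nose on the hub, 30 from the axis, 142 above the table; fixed to the canister
- jar: Glass jar with a steel lid, 72 across, 110 tall; a loose bystander to be left alone. Origin at its underside
- spice_jar: Small amber glass jar with a black lid, 46 across, 85 tall; a loose bystander to be left alone. Origin at its underside
- tongs: Stainless steel tongs lying flat, about 205 long, 15 high; a loose bystander to be left alone. Origin at its underside
- spoon: Green silicone spoon lying flat, 250 long; a loose bystander to be left alone. Origin at its underside
- scoop_cup: Small steel measuring cup, 68 across, 55 tall; a loose bystander to be left alone. Origin at its underside
- tin: Closed steel tin with a paper band, 74 across, 100 tall; a loose bystander to be left alone. Origin at its underside
Mind the look-alikes: they are no part of the job. What is shaped like the canister but green is not meant.

How it is judged:
By the outcome, as a careful person would: the job done as asked, in the order asked, and still so for the second after the job is handed in, with the robot touching nothing.
It also fails if it takes over 58 s, if anything falls off the work surface, if the arm or the gripper's body presses on something with over 40 N, if the wrist force passes 120 N, or if a joint passes its speed limit or range.

ROBOT

A 6-joint arm with a two-finger parallel gripper is mounted at the origin on the work surface. World frame = base frame: x ahead of the robot, y to its left, z up, the work surface at z = 0. Lengths are in mm, angles in rad, forces in N, time in s.
With the tool pointing down it reaches from about 275 to 1000 mm from the base axis. Payload 8.4 kg.
Tool frame: the origin (TCP) lies at the centre of the arm's flange, where the gripper is bolted on; the fingertips stand 173 mm ahead of it and the grasp point (between the pads) lies 155 mm ahead of it (r.nose_length is the distance from the TCP to the fingertips, in mm); z points along the fingers, y is the direction in which the jaws open and shut (so a half turn about z gives the same grasp; the last joint's range is limited). The gripper opens to 85 mm and grips with 20 to 120 N. Pads are 22 mm wide; open, the fingers measure 114 mm over their backs; the gripper's body (76 mm by 85 mm) begins 54 mm behind the grasp point. The pads swing forward as they close: fully open they stand 13 mm farther back than shut.
Start: joints at [1.169, 0.353, 1.633, -0, 1.155, -0.002], TCP at [243.271, 575.716, 404.681] pointing down, gripper open.
Joint ranges: [-2.63, 2.63], [-0.92, 2.1], [0.06, 2.66], [-1.3, 4.44], [0, 2.69], [-3.02, 3.02]. Speed limits (rad/s): [2.22, 2.22, 2.79, 3.14, 3.14, 3.14].

INTERFACE

Orientations are given as [roll, pitch, yaw] about the fixed x, y, z axes, in that order (R = Rz(yaw) Ry(pitch) Rx(roll)).
In Python, from rig import r, grab_frame, workorder gives the robot as it stands.
- The arm moves only by the tool carry_out, never from a script. Its argument "steps" is a list that holds one entry, the list of rows, each a list of 5 numbers: the opening in per cent of the stroke, from 0 (shut) to 100 (fully open), then the shift along the tool's x, y, z in m, then the turn about the tool's z in degrees. In form: [[[jaw, x, y, z, spin], ...]]. A call has 1 to 8 rows; each row is the pose to reach, as a shift and turn from the pose measured when the call began, along the tool's axes at that moment; what a row does not reach only later rows make up. A row lasts 1/10 s, in which the tool goes at most 50 mm and 8.59 degrees, less where a joint would pass 70% of its speed; a pose out of reach is approached as far as the arm can. A call with a gripper value outside its range is refused whole. The fingers move at their own pace and stop on an object; "squeeze" is the grip in N (left out, the last holds). Time passes only in rows, so rows that repeat a pose let the fingers close. It gives the time, the measured TCP pose, the force and the opening at its end, in the units of the state.
- r.sense(): the state, without advancing time (a new reading comes with each control period).
- grab_frame(name): name is "scene" or "top" or "wrist"; returns a dict with "image" (420x560x3 uint8, red, green, blue), "intrinsics" (3x3 intrinsics, pixels), "eye" and "rotation" of the camera in the world; the wrist camera has in their place "T_tool_cam" (4x4, takes a point from camera to tool coordinates, whose origin is the TCP and whose axes are the flange's). Camera axes: x right, y up, looking along -z (the intrinsics and any distortion apply to the point x, -y, -z); pixel columns grow to the right and rows downward; lengths in mm; the calibration is good to about 2 mm. A picture is of the moment at which its call begins: read the wrist's pose just before it. There is no depth.
- workorder.sign_off(): hands the job in, once; it reports no verdict.
The state is a dict: "clock": time; "qpos": joint angles; "qvel": joint speeds; "joint_efforts": joint torques, N m; "eef_pos": TCP position; "tcp_rot": TCP orientation; "contact_force": force on the tool from outside, world axes, zero at the start; "wrist_torque": the same for the moment, N m; "opening": opening from 0.0 (shut) to 1.0 (fully open).
Only numpy, scipy, OpenCV 4.12 (cv2) and the standard library are available. Lean on these libraries where they do the work, as an engineer would, in place of code of your own. Each camera call takes 0.05 s, during which the arm holds its last target.

## Working session

There is one attempt and no reset: what is moved stays moved. The work goes in short steps, Python scripts to look and compute and a tool call to move; the robot and the scene stay as the last step left them, time stands still between calls to the robot, and variables do not carry over. Pictures are saved under pics/ and viewed, and the job is handed in when it is done.

Besides the shell and the picture viewer there is one more tool, called after "Emit:" as a command line: name --argument value ..., lists and objects as JSON in quotes. carry_out: Moves the arm, as the interface text tells. Its arguments: {"type":"object","properties":{"steps":{"type":"array","items":{"type":"array","items":{"type":"array","items":{"type":"number"}}}},"squeeze":{"type":"number"}},"required":["steps"]}

```bash
ls; mkdir -p pics
python3 - <<'E'
from rig import r, grab_frame, workorder
import cv2,json
print(r.sense())
for n in ["scene","top","wrist"]:
    f=grab_frame(n); cv2.imwrite(f"pics/{n}0.png",f["image"][:,:,::-1])
    print(n,{k:v for k,v in f.items() if k!="image"})
E
```

```text
pics
{'clock': 0.0, 'qpos': array([ 1.16859887e+00,  3.53670241e-01,  1.63413062e+00, -1.68658811e-05,
        1.15521774e+00, -2.39656148e-03]), 'qvel': array([ 0.00060472, -0.00099886, -0.00014855,  0.000425  ,  0.00243902,
        0.00114084]), 'joint_efforts': array([-5.81874883e-04, -6.05257058e+01, -3.42070985e+01, -1.08515933e-04,
        9.58340010e-03,  1.54253399e-05]), 'eef_pos': array([243.18054218, 575.49576569, 403.94922056]), 'tcp_rot': array([-3.14016667e+00,  1.20031636e-05,  2.74179859e+00]), 'contact_force': array([-0.13690535,  0.47424   , -0.20972239]), 'wrist_torque': array([ 0.00315464, -0.01561099, -0.05256088]), 'opening': 1.0001583182128122}
scene {'intrinsics': array([[433.68881079,   0.        , 277.56273479],
       [  0.        , 433.68881079, 215.07008998],
       [  0.        ,   0.        ,   1.        ]]), 'eye': array([1029.01329058,  570.09899217,  906.61717063]), 'rotation': array([0.78352775, 0.01321011, 2.4030375 ])}
top {'intrinsics': array([[470.33574236,   0.        , 277.89665191],
       [  0.        , 470.33574236, 213.12437073],
       [  0.        ,   0.        ,   1.        ]]), 'eye': array([ 327.40064965,    2.24348602, 1507.04194298]), 'rotation': array([ 0.13679625, -0.01916663, -1.57166934])}
wrist {'intrinsics': array([[328.9399367 ,   0.        , 278.61853684],
       [  0.        , 328.9399367 , 215.63470796],
       [  0.        ,   0.        ,   1.        ]]), 'T_tool_cam': array([[-1.02925293e-05,  9.44614175e-01,  3.28182969e-01,
         8.39105720e+01],
       [ 9.99999765e-01, -2.15163013e-04,  6.50669227e-04,
        -1.26699152e+00],
       [ 6.85244211e-04,  3.28182898e-01, -9.44613951e-01,
         3.02627396e+01],
       [ 0.00000000e+00,  0.00000000e+00,  0.00000000e+00,
         1.00000000e+00]])}
```

View pics/scene0.png

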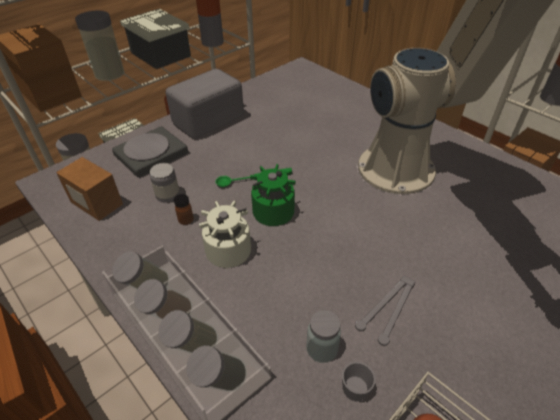

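View pics/top0.png

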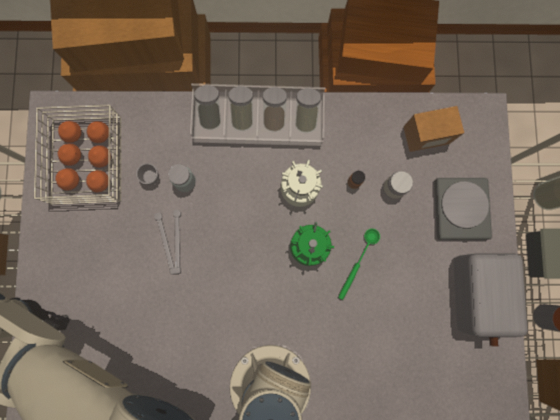

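View pics/wrist0.png

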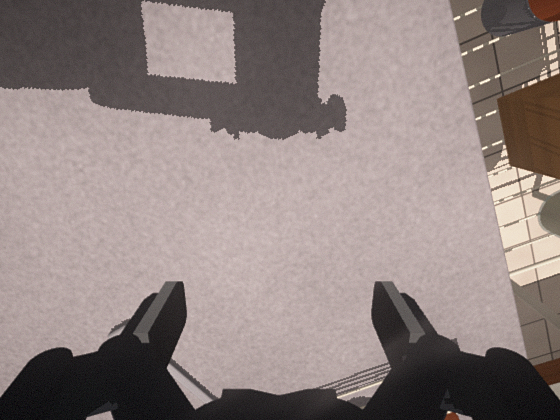

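Candidates: the white canister is at top (301,185) / scene (225,232). The green look-alike is at top (312,245) / scene (273,195). The white one fits the description, and I'll confirm it in an enlarged crop.

```bash
python3 - <<'E'
import cv2,numpy as np
t=cv2.imread("pics/top0.png")[155:215,265:340]; s=cv2.imread("pics/scene0.png")[195:270,190:265]
t=cv2.resize(t,(500,400),interpolation=cv2.INTER_CUBIC); s=cv2.resize(s,(400,400),interpolation=cv2.INTER_CUBIC)
cv2.imwrite("pics/crop0.png",np.hstack([t,s])[:, :800])
E
cat > h.py <<'E'
from rig import r, grab_frame, workorder
import numpy as np, cv2
from scipy.spatial.transform import Rotation as R
def cam(f,st=None):
    if "eye" in f: return np.array(f["eye"]), R.from_euler('xyz',f["rotation"]).as_matrix()
    Rt=R.from_euler('xyz',st["tcp_rot"]).as_matrix(); T=f["T_tool_cam"]
    return Rt@T[:3,3]+st["eef_pos"], Rt@T[:3,:3]
def ray(f,uv,z,st=None):
    e,M=cam(f,st); K=f["intrinsics"]
    p=np.linalg.solve(K,[uv[0],uv[1],1.]); d=M@np.array([p[0],-p[1],-p[2]])
    return e+d*(z-e[2])/d[2]
def proj(f,P,st=None):
    e,M=cam(f,st); c=M.T@(np.array(P)-e); K=f["intrinsics"]
    q=K@np.array([c[0],-c[1],-c[2]]); return q[:2]/q[2]
E
```

```text
(no output)
```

View pics/crop0.png

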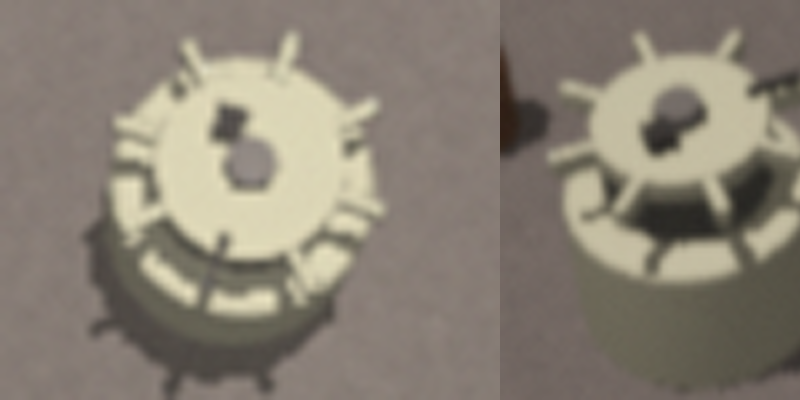

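The crop confirms the white canister with its grey lid. In the top view the hub is at about (302.5,179.4). The nose points up-left, and the dark bar lobe is at the lower left, about 135° counter-clockwise of the nose, so it is 3 clicks short. Now I'll compute positions.

Run:
```python
from h import *
t=grab_frame("top"); s=grab_frame("scene")
c=lambda x,y:(265-0.5+(x+.5)/6.667,155-0.5+(y+.5)/6.667)
for n,uv,z in [("hub",c(250,163),142),("nose",c(228,108),142),("bar",c(212,285),137),("oppl",c(292,36),132)]:
    print(n,ray(t,uv,z).round(1))
cs=lambda x,y:(190-.5+(x+.5)/5.333,195-.5+(y+.5)/5.333)
print("scene hub",ray(s,cs(180,103),142).round(1),"nose",ray(s,cs(150,140),142).round(1),"bar",ray(s,cs(300,75),137).round(1))
for n,uv in [("green hub",(313,243)),("spice",(357,178)),("rack edge",(262,143)),("racktop",(262,135))]:
    print(n,ray(t,uv,142 if 'g' in n[:2] else 50).round(0))
```

```text
hub [617.4 -95.8 142. ]
nose [642.4 -86.2 142. ]
bar [563.3 -78.9 137. ]
oppl [ 677.9 -115.9  132. ]
scene hub [619.9 -95.7 142. ] nose [644.8 -85.8 142. ] bar [563.8 -76.  137. ]
green hub [ 428. -126.  142.]
spice [ 641. -277.   50.]
rack edge [754.  25.  50.]
racktop [780.  25.  50.]
```

Emit:
carry_out --steps '[[[0, -0.02, -0.018, 0, 2], [0, -0.05, -0.045, 0, 5], [0, -0.085, -0.077, 0, 8], [0, -0.12, -0.109, 0, 12], [0, -0.155, -0.141, 0, 16], [0, -0.19, -0.173, 0, 19.6], [0, -0.225, -0.205, 0, 19.6], [0, -0.26, -0.236, 0, 19.6]]]' --squeeze 20

```text
clock: 1.05
eef_pos: [391.2, 255.2, 404.6]
tcp_rot: [-3.141, 0.0, 2.4]
contact_force: [0.1, 0.6, -0.9]
opening: 0.0
```

Emit:
carry_out --steps '[[[0, -0.042, -0.017, 0, 0], [0, -0.084, -0.035, 0, 0], [0, -0.126, -0.052, 0, 0], [0, -0.168, -0.07, 0, 0], [0, -0.21, -0.087, 0, 0], [0, -0.252, -0.105, 0, 0], [0, -0.294, -0.122, 0, 0], [0, -0.325, -0.135, 0, 0]]]'

```text
clock: 1.85
eef_pos: [540.3, -66.4, 404.9]
tcp_rot: [-3.142, 0.001, 2.399]
contact_force: [-1.5, 0.8, 0.4]
opening: 0.003
```

Run:
```python
from h import *
st=r.sense(); f=grab_frame("wrist"); print(st["clock"],st["eef_pos"],st["tcp_rot"])
cv2.imwrite("pics/w1.png",f["image"][:,:,::-1]); np.save("pics/w1.npy",{"st":st,"f":f},allow_pickle=True)
print(proj(f,[618,-96,142],st))
```

```text
1.85 [540.33864625 -66.39864597 404.87804386] [-3.14153864e+00  1.05115163e-03  2.39877495e+00]
[317.01676931 306.38129767]
```

View pics/w1.png

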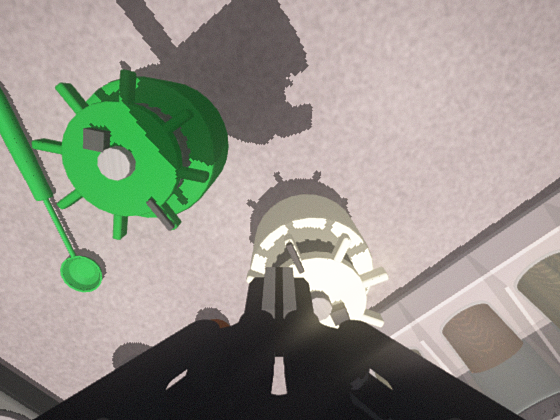

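The wrist view shows the white wheel with its hub at (322,308) and the bar at (293,255). The green wheel is apart from it at upper left. I'll continue to the point above the start gap.

Emit:
carry_out --steps '[[[0, -0.03, -0.012, 0, 0], [0, -0.06, -0.025, 0, 0], [0, -0.077, -0.032, 0, 0], [0, -0.077, -0.032, 0, 0], [0, -0.077, -0.032, 0, 0]]]'

```text
clock: 2.4
eef_pos: [576.7, -144.4, 404.9]
tcp_rot: [-3.141, 0.003, 2.398]
contact_force: [-0.3, 1.3, 0.5]
opening: -0.003
```

Run:
```python
from h import *
st=r.sense(); f=grab_frame("wrist"); print(st["clock"],st["eef_pos"],st["tcp_rot"])
im=f["image"][:,:,::-1].copy(); cv2.imwrite("pics/w2.png",im); np.save("pics/w2.npy",{"st":st,"f":f},allow_pickle=True)
print(proj(f,[618,-96,142],st))
s=grab_frame("scene")["image"][:,:,::-1]
cv2.imwrite("pics/s2.png",cv2.resize(s[150:290,150:330],None,fx=4,fy=4,interpolation=cv2.INTER_CUBIC))
```

```text
2.4 [ 576.67255347 -144.37173631  404.93953871] [-3.14086793e+00  2.53820631e-03  2.39773075e+00]
[365.26977256 215.19775348]
```

View pics/w2.png

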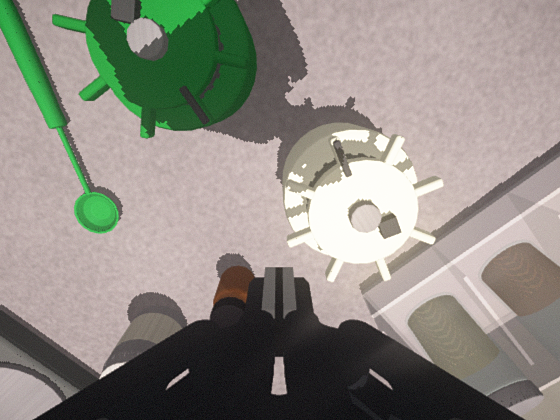

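View pics/s2.png

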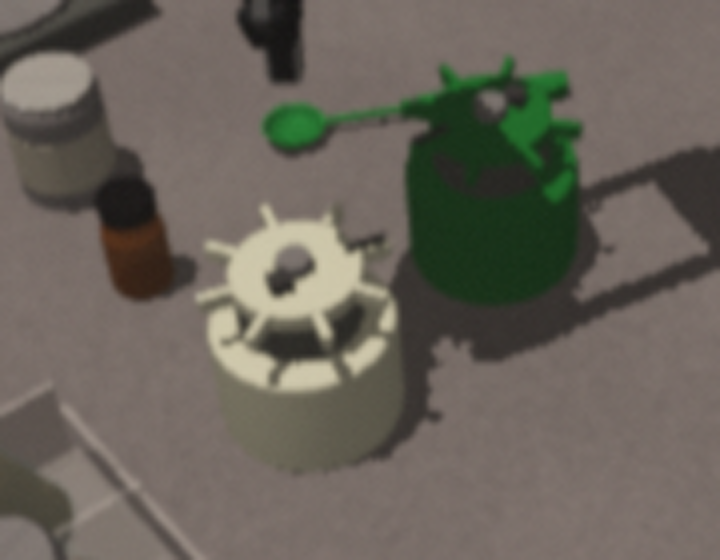

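Clear view: hub at (365,215), nose at (390,227), bar at (341,156). I'll measure precisely with an enlargement.

Run:
```python
from h import *
d=np.load("pics/w2.npy",allow_pickle=True).item(); im=cv2.imread("pics/w2.png")
c=im[125:290,275:450]; cv2.imwrite("pics/w2c.png",cv2.resize(c,None,fx=3.5,fy=3.5,interpolation=cv2.INTER_CUBIC))
```

```text
(no output)
```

View pics/w2c.png

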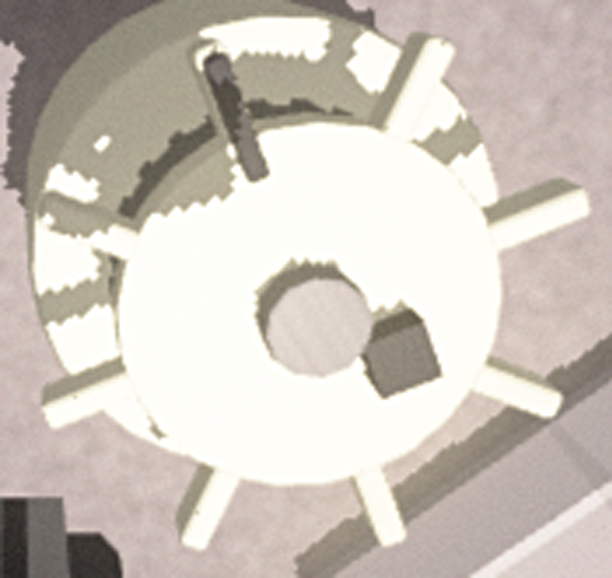

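```bash
cat > lobes.py <<'E'
from h import *
from scipy.optimize import least_squares
def run(f,st,pts,hub,bar,o,k):
    c=lambda p:(o[0]-.5+(p[0]+.5)/k,o[1]-.5+(p[1]+.5)/k)
    H=ray(f,c(hub),142,st); B=ray(f,c(bar),137,st)
    P=np.array([ray(f,c(p),132,st)[:2] for p in pts])
    s=least_squares(lambda q:np.r_[np.hypot(*(P-q[:2]).T)-64],H[:2])
    C=s.x; a=np.degrees(np.arctan2(*(P-C).T[::-1]))
    b=np.degrees(np.arctan2(*(B[:2]-C)[::-1]))
    print("hub",H.round(1),"C",C.round(1),"res",s.fun.round(1)); print("lobe ang",a.round(1),"mod45",(a%45).round(1),"bar",b.round(1), np.hypot(*(B[:2]-C)).round(1))
    return C
E
python3 - <<'E'
from lobes import *
d=np.load("pics/w2.npy",allow_pickle=True).item()
C=run(d["f"],d["st"],[(436,42),(582,195),(553,407),(392,537),(192,542),(50,413),(46,203)],(318,328),(215,60),(275,125),3.5)
f,st=d["f"],d["st"]
n=ray(f,(275-.5+403/3.5,125-.5+355/3.5),142,st); print("nose",n,np.degrees(np.arctan2(n[1]-C[1],n[0]-C[0])))
E
```

```text
hub [620.1 -97.4 142. ] C [619.2 -96.9] res [-2.  -1.3 -0.8 -1.1 -0.9 -1.9 -1.1]
lobe ang [ 116.7   71.7   25.3  -18.9  -63.4 -108.5 -155.1] mod45 [26.7 26.7 25.3 26.1 26.6 26.5 24.9] bar 161.2 60.0
nose [637.31612498 -87.6988891  142.        ] 27.10043261753897
```

Lobe phase is 26.1° (mod 45) and the bar is at 161°, so the wheel is 3 clicks short. The centre is about (619.4,-97), and the finger is already at radius 63.7, angle 228°, over a gap middle (228.6°). Descend.

Emit:
carry_out --steps '[[[0, 0, 0, 0.02, -1], [0, 0, 0, 0.05, -1], [0, 0, 0, 0.08, -1], [0, 0, 0, 0.1, -1], [0, 0, 0, 0.11, -1], [0, 0, 0, 0.117, -1], [0, 0, 0, 0.123, -1], [0, 0, 0, 0.123, -1]]]'

```text
clock: 3.3
eef_pos: [576.8, -143.9, 282.2]
tcp_rot: [-3.141, 0.003, 2.417]
contact_force: [0.5, -0.4, 0.1]
opening: 0.002
```

```bash
cat > look.py <<'E'
import sys
from h import *
n=sys.argv[1]
st=r.sense(); f=grab_frame("wrist"); s=grab_frame("scene")
print(st["clock"],st["eef_pos"].round(1),st["tcp_rot"].round(3),st["contact_force"].round(1),st["qpos"].round(2))
C=np.array([619.4,-97.]); d=st["eef_pos"][:2]-C; print("r",np.hypot(*d).round(1),"ang",(np.degrees(np.arctan2(d[1],d[0]))%360).round(1))
np.save(f"pics/{n}.npy",{"st":st,"f":f},allow_pickle=True)
a=f["image"][:,:,::-1]; b=cv2.resize(s["image"][190:275,180:265,::-1],(420,420),interpolation=cv2.INTER_CUBIC)
a=a[:, 140:520]
cv2.imwrite(f"pics/{n}.png",np.hstack([a,b]))
E
python3 look.py d1
```

```text
3.3 [ 576.8 -143.9  282.2] [-3.141e+00  3.000e-03  2.417e+00] [ 0.5 -0.4  0.1] [-0.25  0.45  1.8  -0.    0.89 -1.09]
r 63.3 ang 227.7
```

View pics/d1.png

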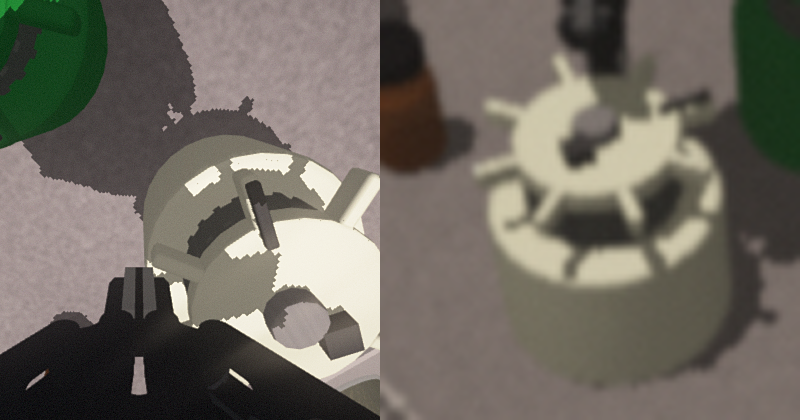

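```bash
cat > arc.py <<'E'
import sys
from h import *
# args: target gap angle (deg), total; print rows from the present pose
end=float(sys.argv[1]); n=int(sys.argv[2])
st=r.sense(); C=np.array([619.4,-97.]); p=st["eef_pos"][:2]; y0=np.degrees(st["tcp_rot"][2])
d=p-C; a0=np.degrees(np.arctan2(d[1],d[0]))%360
X=np.array([np.cos(np.radians(y0)),np.sin(np.radians(y0))]); Y=np.array([X[1],-X[0]])
print("from",a0.round(1),np.hypot(*d).round(1),"yaw",y0.round(1))
for a in np.linspace(a0,end,n+1)[1:]:
    w=C+63*np.array([np.cos(np.radians(a)),np.sin(np.radians(a))])-p
    spin=(y0-(a-90)+180)%360-180
    print(round(a,1),"[0, %.4f, %.4f, 0, %.1f]"%(w@X/1000,w@Y/1000,spin))
E
python3 arc.py 206.1 8
```

```text
from 228.0 63.3 yaw 138.5
225.3 [0, 0.0030, 0.0004, 0, 3.2]
222.5 [0, 0.0060, 0.0007, 0, 5.9]
219.8 [0, 0.0090, 0.0010, 0, 8.7]
217.1 [0, 0.0120, 0.0016, 0, 11.4]
214.3 [0, 0.0149, 0.0022, 0, 14.1]
211.6 [0, 0.0178, 0.0030, 0, 16.9]
208.8 [0, 0.0207, 0.0040, 0, 19.6]
206.1 [0, 0.0235, 0.0051, 0, 22.4]
```

Emit:
carry_out --steps '[[[0, 0.003, 0.0003, 0, 3], [0, 0.006, 0.0007, 0, 6], [0, 0.009, 0.001, 0, 8.7], [0, 0.012, 0.0016, 0, 11.4], [0, 0.015, 0.0022, 0, 14], [0, 0.0178, 0.003, 0, 17], [0, 0.0207, 0.004, 0, 19.6], [0, 0.0235, 0.005, 0, 22.4]]]'

```text
clock: 4.2
eef_pos: [563.0, -124.9, 283.7]
tcp_rot: [3.139, 0.005, 2.024]
contact_force: [-0.6, -0.9, 0.1]
opening: 0.003
```

```bash
python3 look.py d2; python3 arc.py 183.6 8
```

```text
4.2 [ 563.  -124.9  283.7] [3.139 0.005 2.024] [-0.6 -0.9  0.1] [-0.22  0.42  1.84 -0.    0.88 -0.67]
r 62.9 ang 206.3
from 206.1 62.9 yaw 116.0
203.3 [0, 0.0031, -0.0000, 0, 2.7]
200.5 [0, 0.0062, 0.0002, 0, 5.5]
197.7 [0, 0.0092, 0.0006, 0, 8.4]
194.8 [0, 0.0123, 0.0011, 0, 11.2]
192.0 [0, 0.0153, 0.0018, 0, 14.0]
189.2 [0, 0.0183, 0.0026, 0, 16.8]
186.4 [0, 0.0212, 0.0036, 0, 19.6]
183.6 [0, 0.0241, 0.0047, 0, 22.4]
```

View pics/d2.png

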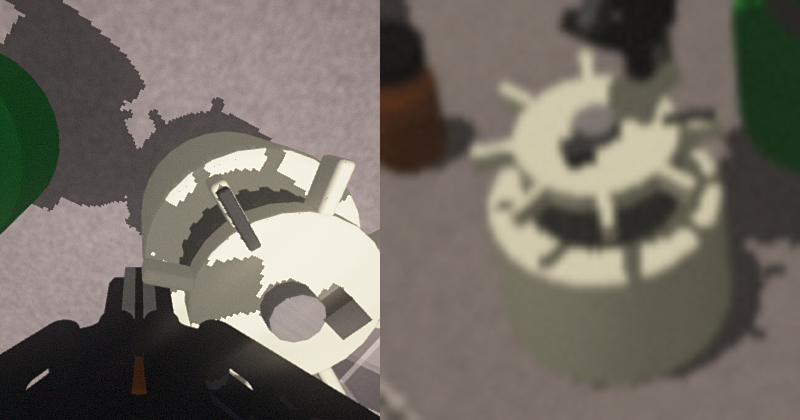

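The wheel is turning clockwise with the finger and the canister is still in place. Finish the first click.

Emit:
carry_out --steps '[[[0, 0.003, 0, 0, 2.7], [0, 0.006, 0.0002, 0, 5.5], [0, 0.009, 0.0006, 0, 8.4], [0, 0.0123, 0.001, 0, 11.2], [0, 0.0153, 0.0018, 0, 14], [0, 0.0183, 0.0026, 0, 16.8], [0, 0.0212, 0.0036, 0, 19.6], [0, 0.0241, 0.0047, 0, 22.4]]]'

```text
clock: 5.1
eef_pos: [556.8, -101.0, 284.1]
tcp_rot: [3.137, 0.003, 1.633]
contact_force: [0.2, -0.2, 0.4]
opening: -0.002
```

Emit:
carry_out --steps '[[[0, 0, 0, 0, 0], [0, 0, 0, 0, 0], [0, 0, 0, 0, 0]]]'

```text
clock: 5.4
eef_pos: [557.0, -101.2, 284.3]
tcp_rot: [3.136, 0.004, 1.635]
contact_force: [0.1, -0.7, -0.0]
opening: 0.002
```

```bash
python3 look.py d3; python3 arc.py 161.1 8
```

```text
5.4 [ 557.  -101.2  284.3] [3.136 0.004 1.635] [ 0.1 -0.7 -0. ] [-0.18  0.41  1.86 -0.    0.87 -0.24]
r 62.6 ang 183.9
from 183.8 62.7 yaw 93.6
181.0 [0, 0.0031, -0.0003, 0, 2.6]
178.2 [0, 0.0062, -0.0001, 0, 5.5]
175.3 [0, 0.0093, 0.0003, 0, 8.3]
172.5 [0, 0.0124, 0.0008, 0, 11.2]
169.6 [0, 0.0155, 0.0015, 0, 14.0]
166.8 [0, 0.0185, 0.0024, 0, 16.8]
163.9 [0, 0.0214, 0.0033, 0, 19.7]
161.1 [0, 0.0244, 0.0045, 0, 22.5]
```

View pics/d3.png

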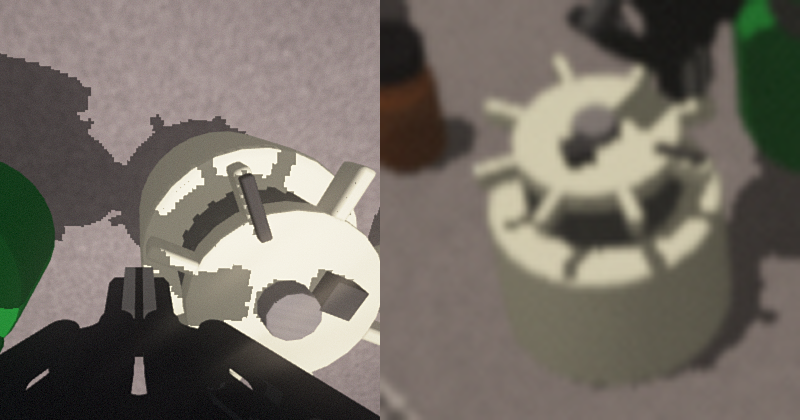

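After one click the lobes are back on the rest pattern and the bar has moved on by one. Second click.

Emit:
carry_out --steps '[[[0, 0.003, 0, 0, 2.6], [0, 0.006, 0, 0.001, 5.5], [0, 0.009, 0.0003, 0.001, 8.3], [0, 0.0124, 0.0008, 0.001, 11.2], [0, 0.0155, 0.0015, 0.002, 14], [0, 0.0185, 0.0024, 0.002, 16.8], [0, 0.0214, 0.0033, 0.002, 19.7], [0, 0.0244, 0.0045, 0.002, 22.5]]]'

```text
clock: 6.3
eef_pos: [559.7, -76.6, 282.1]
tcp_rot: [3.136, 0.002, 1.24]
contact_force: [-1.8, -0.1, -0.3]
opening: -0.001
```

```bash
python3 arc.py 138.6 8
```

```text
from 161.1 63.1 yaw 71.0
158.3 [0, 0.0031, 0.0001, 0, 2.7]
155.5 [0, 0.0062, 0.0004, 0, 5.6]
152.7 [0, 0.0093, 0.0007, 0, 8.4]
149.9 [0, 0.0123, 0.0013, 0, 11.2]
147.0 [0, 0.0153, 0.0019, 0, 14.0]
144.2 [0, 0.0183, 0.0028, 0, 16.8]
141.4 [0, 0.0212, 0.0037, 0, 19.6]
138.6 [0, 0.0241, 0.0048, 0, 22.4]
```

Emit:
carry_out --steps '[[[0, 0.003, 0, 0, 2.7], [0, 0.006, 0.0004, 0, 5.6], [0, 0.009, 0.0007, 0, 8.4], [0, 0.0123, 0.0013, 0, 11.2], [0, 0.0153, 0.0019, 0, 14], [0, 0.0183, 0.0028, 0, 16.8], [0, 0.0212, 0.0037, 0, 19.6], [0, 0.0241, 0.0048, 0, 22.4]]]'

```text
clock: 7.1
eef_pos: [572.1, -55.3, 282.0]
tcp_rot: [3.136, -0.001, 0.848]
contact_force: [0.5, 0.9, 0.5]
opening: -0.004
```

Emit:
carry_out --steps '[[[0, 0, 0, 0, 0], [0, 0, 0, 0, 0], [0, 0, 0, 0, 0], [0, 0, 0, 0, 0], [0, 0, 0, 0, 0], [0, 0, 0, 0, 0], [0, 0, 0, 0, 0], [0, 0, 0, 0, 0]]]'

```text
clock: 7.9
eef_pos: [572.2, -55.3, 282.0]
tcp_rot: [3.136, -0.001, 0.848]
contact_force: [1.0, 0.2, 0.9]
opening: -0.003
```

```bash
python3 look.py d4; python3 arc.py 116.1 8
```

```text
7.9 [572.2 -55.3 282. ] [ 3.136e+00 -1.000e-03  8.480e-01] [1.  0.2 0.9] [-0.1   0.42  1.85 -0.    0.87  0.63]
r 63.0 ang 138.6
from 138.6 63.0 yaw 48.6
135.8 [0, 0.0031, 0.0000, 0, 2.8]
133.0 [0, 0.0062, 0.0003, 0, 5.6]
130.2 [0, 0.0092, 0.0006, 0, 8.4]
127.4 [0, 0.0123, 0.0012, 0, 11.2]
124.5 [0, 0.0153, 0.0018, 0, 14.0]
121.7 [0, 0.0183, 0.0027, 0, 16.8]
118.9 [0, 0.0212, 0.0036, 0, 19.7]
116.1 [0, 0.0241, 0.0048, 0, 22.5]
```

View pics/d4.png

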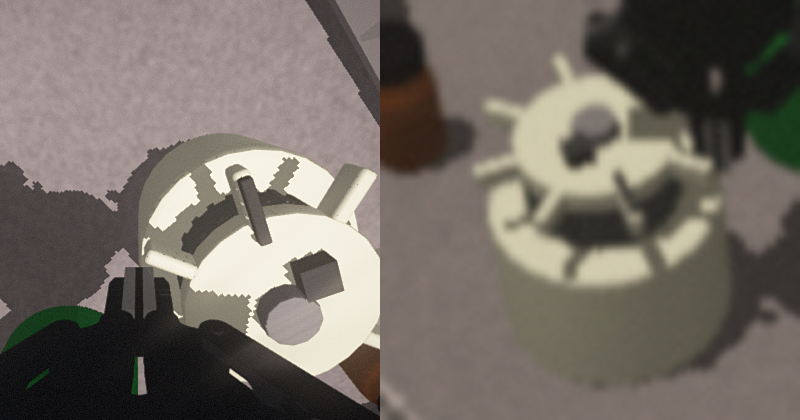

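The wheel has settled on the click before the mark: bar at scene crop (625,190), with the nose in line with the next lobe at (548,205). I paused 0.8 s here. Now exactly one more click.

Emit:
carry_out --steps '[[[0, 0.003, 0, 0, 2.8], [0, 0.006, 0.0003, 0, 5.6], [0, 0.009, 0.0006, 0, 8.4], [0, 0.0123, 0.0012, 0, 11.2], [0, 0.0153, 0.0018, 0, 14], [0, 0.0183, 0.0027, 0, 16.8], [0, 0.0212, 0.0036, 0, 19.7], [0, 0.0241, 0.0048, 0, 22.5]]]'

```text
clock: 8.8
eef_pos: [591.7, -40.4, 282.0]
tcp_rot: [3.137, -0.002, 0.453]
contact_force: [-1.0, 0.8, 0.5]
opening: -0.002
```

```bash
python3 arc.py 93.6 8
```

```text
from 116.1 63.1 yaw 25.9
113.3 [0, 0.0031, 0.0001, 0, 2.7]
110.5 [0, 0.0062, 0.0004, 0, 5.5]
107.7 [0, 0.0092, 0.0007, 0, 8.3]
104.8 [0, 0.0123, 0.0013, 0, 11.1]
102.0 [0, 0.0153, 0.0019, 0, 13.9]
99.2 [0, 0.0183, 0.0027, 0, 16.7]
96.4 [0, 0.0212, 0.0037, 0, 19.5]
93.6 [0, 0.0241, 0.0048, 0, 22.3]
```

Emit:
carry_out --steps '[[[0, 0.003, 0, 0, 2.7], [0, 0.006, 0.0004, 0, 5.5], [0, 0.009, 0.0007, 0, 8.3], [0, 0.0123, 0.0013, 0, 11], [0, 0.0153, 0.0019, 0, 14], [0, 0.0183, 0.0027, 0, 16.7], [0, 0.0212, 0.0037, 0, 19.5], [0, 0.0241, 0.0048, 0, 22.3]]]'

```text
clock: 9.6
eef_pos: [615.5, -34.1, 282.0]
tcp_rot: [3.138, -0.004, 0.062]
contact_force: [-0.4, -0.3, 0.1]
opening: -0.002
```

Emit:
carry_out --steps '[[[0, 0, 0, 0, 0], [0, 0, 0, 0, 0], [0, 0, 0, 0, 0], [0, 0, 0, 0, 0], [0, 0, 0, 0, 0]]]'

```text
clock: 10.1
eef_pos: [615.4, -34.1, 282.0]
tcp_rot: [3.138, -0.004, 0.062]
contact_force: [-0.6, -0.8, -0.0]
opening: 0.002
```

```bash
python3 look.py d5
```

```text
10.1 [615.4 -34.1 282. ] [ 3.138 -0.004  0.062] [-0.6 -0.8 -0. ] [-0.06  0.47  1.75 -0.    0.91  1.45]
r 63.0 ang 93.6
```

View pics/d5.png

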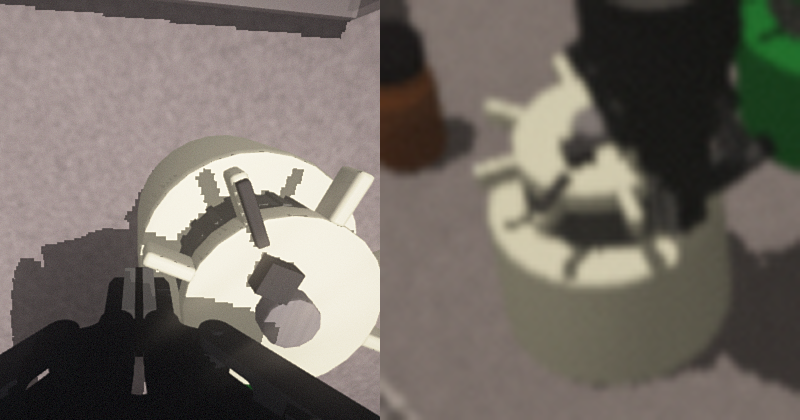

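The bar is now in line with the nose: wrist view bar (247,205) to nose (275,275), scene bar (548,205). The finger is mid-gap, so I'll lift straight up and check.

Emit:
carry_out --steps '[[[0, 0, 0, -0.005, 0], [0, 0, 0, -0.015, 0], [0, 0, 0, -0.03, 0], [0, 0, 0, -0.06, 0], [0, 0, 0, -0.09, 0], [0, 0, 0, -0.12, 0], [0, 0, 0, -0.12, 0]]]'

```text
clock: 10.9
eef_pos: [616.2, -33.8, 408.2]
tcp_rot: [3.137, -0.012, 0.062]
contact_force: [0.8, -0.6, -0.6]
opening: -0.004
```

Emit:
carry_out --steps '[[[0, 0, -0.02, 0, 0], [0, 0, -0.05, 0, 0], [0, 0, -0.07, 0, 0], [0, 0, -0.07, 0, 0], [0, 0, -0.07, 0, 0]]]'

```text
clock: 11.4
eef_pos: [611.8, 36.2, 408.2]
tcp_rot: [3.137, -0.013, 0.063]
contact_force: [1.0, 0.5, 1.7]
opening: -0.002
```

```bash
python3 look.py e1
python3 - <<'E'
from h import *
im=np.load("pics/e1.npy",allow_pickle=True).item(); f,st=im["f"],im["st"]
cv2.imwrite("pics/e1w.png",f["image"][:,:,::-1]); print(proj(f,[619.4,-97,142],st))
E
```

```text
11.4 [611.8  36.2 408.2] [ 3.137 -0.013  0.063] [1.  0.5 1.7] [ 0.06  0.33  1.66 -0.01  1.14  1.57]
r 133.5 ang 93.3
[448.56700534 223.97883666]
```

View pics/e1w.png

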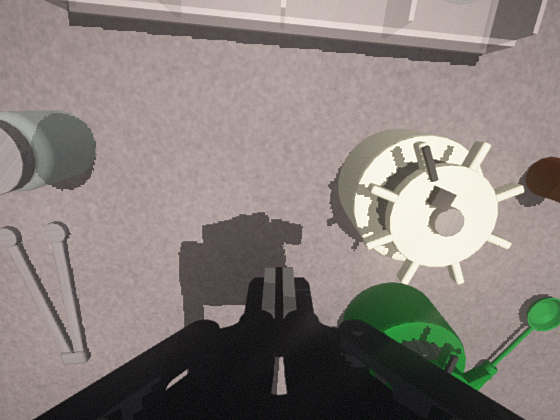

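View pics/e1.png

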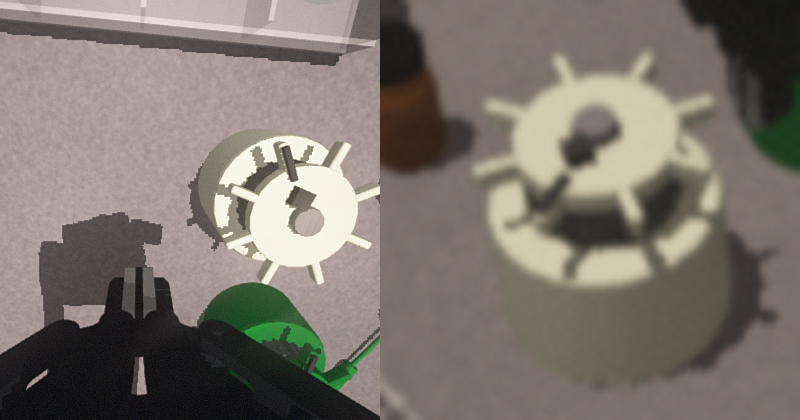

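Bar (429,163), nose (441,195) and hub (449,221) are in one line. I'll run a quick number check, then sign off.

Run:
```python
from h import *
im=np.load("pics/e1.npy",allow_pickle=True).item(); f,st=im["f"],im["st"]
g=f["image"]; cv2.imwrite("pics/e1c.png",cv2.resize(g[120:290,335:530,::-1],None,fx=3.5,fy=3.5,interpolation=cv2.INTER_CUBIC))
H=ray(f,(449.5,221.5),142,st); o=ray(f,(424.5,147),137,st); i=ray(f,(433.5,180),137,st)
for n,p in [("barout",o),("barin",i)]: print(n,p.round(1),np.hypot(*(p-H)[:2]).round(1),np.degrees(np.arctan2(*(p-H)[:2][::-1])).round(1))
print("hub",H.round(1))
a=cv2.imread("pics/top0.png"); b=grab_frame("top")["image"][:,:,::-1]
d=cv2.absdiff(a,b).max(2); cv2.imwrite("pics/topend.png",b)
print("diff px at bystanders",{n:int((d[v-14:v+14,u-14:u+14]>40).sum()) for n,(u,v) in dict(jar=(180,180),cup=(148,176),spice=(357,178),tin=(400,186),spoonhead=(372,237)).items()})
```

```text
barout [675.5 -68.9 137. ] 61.0 27.7
barin [651.7 -80.6 137. ] 34.6 28.8
hub [621.4 -97.3 142. ]
diff px at bystanders {'jar': 0, 'cup': 0, 'spice': 0, 'tin': 0, 'spoonhead': 0}
```

View pics/e1c.png

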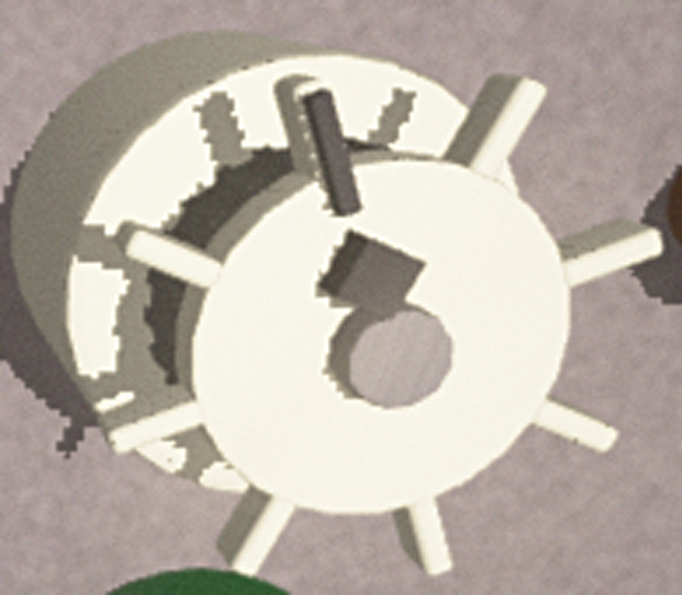

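The bar is at about 27° and the nose at about 26–27°, so they line up. The hub is unmoved within measurement error and the bystanders have not changed.

```bash
python3 -c "
from rig import workorder
print(workorder.sign_off())"
```

```text
the job is handed in; nothing more can be done
None
```

The counter wheel on the white canister is on the mark, and the job is handed in at about 11.5 s on the clock. The wheel started 3 clicks short. I put the closed fingertip into one lobe gap and led it clockwise, one 45° click at a time. I paused 0.8 s on the last click before the mark, gave it exactly one more, then lifted straight out and moved clear.

**Bar and nose:** in the last pictures the bar measures about 28° and the nose about 26–27°. They match within measurement error, and the scene view shows them in line.

**Canister:** the hub read (621, -97) at the end against (620, -97) at the start. That difference is within the 2 mm calibration.

**Surroundings:** the top view is unchanged at the jar, spice jar, cup, tin and spoon head. I did not run that comparison on the tongs, but the arm never went low near them. Force readings stayed below about 2 N throughout, and no check failed.

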